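# Prove the guard of a gauge test cell, then hold its spring-return lever at the stop

### The job

Before this pressure test, prove the guard on the gauge test cell: pull its drop-down front flap right down, then push it fully up shut again. Only then swing the ball-ended lever of the spring-return valve away from its rest, all the way to its stop, and finish while still holding it there with the fingers: it springs back if let go. The guard stays shut and everything else on the table stays where it is.

Things in the scene. Friction and masses are not known exactly. Their poses are not given: they have to be found in the camera images.
- cell: gauge test cell, fixed, left or right of the valve: steel base plate 200 x 220 mm (top at z = 30 mm), side walls to 115 mm (outer faces y = +-105 mm), low back wall, round dial gauge inside (100 mm, top at 168 mm, face 97 mm behind the hinge line), drop-down flap across the front. Origin on the table under the middle of the hinge line; +x from flap to the cell's back, y along the hinge, z up
- flap_hinge (a point): middle of the flap's bottom hinge line, 45 mm above the table; fixed, axes as the cell's
- flap (a joint): bottom-hinged front flap: aluminium frame, clear pane, 180 mm wide, 10 mm thick, reaching 95 mm from the hinge, with a steel grip bar above its top edge. 0 rad = shut (upright), grows to 1.45 rad as the top is pulled down towards the cell's -x (right down, at its stop). Stiff hinge: stays where it is left; 3 to 6 N at the bar moves it. May start up to 0.3 rad ajar
- flap_bar (a point): middle of the flap's grip bar: round, 12 mm diameter, 120 mm long, parallel to the hinge, 135 mm from the hinge in the flap's plane; 34 mm clear gap between bar and panel. Moves with the flap; 180 mm high when shut. A vertical gripper closing across the bar can keep hold through the whole swing
- valve: spring-return valve, fixed: base plate 100 x 80 mm, 12 mm thick, steel block 50 x 50 mm up to 80 mm height, two clevis cheeks to 120 mm beside the lever, coil spring on the pivot. Origin on the table under the pivot; +x is the way the lever is to be swung (from rest side to stop side, roughly away from the robot), y along the pivot axis, z up
- lever_pivot (a point): middle of the lever's pivot axis, 105 mm above the table; fixed, axes as the valve's
- lever (a joint): lever arm: steel rod 10 mm thick with a black ball at its end. 0 rad = at rest, leaning 0.5 rad from upright towards the valve's -x; it swings up over the top to its stop at 1.0 rad, leaning 0.5 rad towards +x. The spring torque rises from 0.3 to 0.9 N m, about 8 N at the ball at the stop; let go, it springs back to 0
- lever_ball (a point): centre of the lever's ball, 36 mm diameter, 110 mm from the pivot axis; moves with the lever, 202 mm high at rest and at the stop, 215 mm at the top of the swing
- adapter: bystander: loose steel hex adapter 28 mm across, 30 mm high, on the table about 80 mm in front of the valve. Origin under its centre
- plug: bystander: loose brass hex plug 22 mm across, 22 mm high, standing on the cell's base plate beside the gauge. Origin under its centre
- spanner: bystander: loose spanner 170 mm long lying at the left of the table. Origin under its middle
- driver: bystander: loose screwdriver lying at the right of the table. Origin under its middle
- flask: bystander: white plastic bottle, 60 mm across, 150 mm high, at the left of the table. Origin under its centre
- tray: bystander: open grey plastic tray 120 x 90 x 30 mm at the right of the table. Origin under its centre
- digital: bystander: black round digital gauge on a steel foot, 125 mm high, at the left of the table. Origin under its foot
Mind the look-alikes: they are no part of the job. Leave any orange look-alike of the valve alone.

How it is judged:
By the outcome, as a careful person would: the job done as asked, in the order asked, and still so for the second after the job is handed in, while the arm keeps its last pose, push and grip.
It also fails if it takes over 51 s, if anything falls off the work surface, if the arm or the gripper's body presses on something with over 40 N, if the wrist force passes 120 N, or if a joint passes its speed limit or range.

### The arm

A 6-joint arm with a two-finger parallel gripper is mounted at the origin on the work surface. World frame = base frame: x ahead of the robot, y to its left, z up, the work surface at z = 0. Lengths are in m, angles in degrees, forces in N, time in s.
With the tool pointing down it reaches from about 0.4 to 0.825 m from the base axis. Payload 7 kg.
Tool frame: the origin (TCP) lies at the very end of the fingers, on their centre line; the grasp point (between the pads) lies 19 mm behind it; y points along the fingers, x is the direction in which the jaws open and shut, and the axes are right-handed (so a half turn about y gives the same grasp; the last joint's range is limited). The gripper opens to 88 mm and grips with 3 to 60 N. Pads are 19 mm wide; open, the fingers measure 130 mm over their backs; the gripper's body (78 mm by 193 mm) begins 47 mm behind the grasp point.
Start: joints at [-59.467, 20.546, 0.682, 0, -70.136, -16.507], TCP at [0.164, -0.655, 0.227] pointing down, gripper open.
Joint ranges: [-176.03, 176.03], [-82.01, 121.73], [-58.28, 71.71], [-173.87, 95.51], [-174.79, -0.11], [-173.66, 173.66]. Speed limits (degrees/s): [136.94, 136.94, 172.46, 180, 180, 180].

### API

Orientations are given as [roll, pitch, yaw] about the fixed x, y, z axes, in that order (R = Rz(yaw) Ry(pitch) Rx(roll)).
In Python, from plant import ctrl gives the robot as it stands.
- The arm moves only by the shell command python3 -m crank 'ROWS'. ROWS is JSON, a list that holds one entry, the list of rows, each a list of 5 numbers: the closure, from -1 (fully open) to 1 (shut), then the shift along the tool's x, y, z in mm, then the turn about the tool's y in rad. In form: [[[claw, x, y, z, turn], ...]]. A call has 1 to 12 rows; each row is the pose to reach, as a shift and turn from the pose commanded when the call began, along the tool's axes at that moment; what a row does not reach only later rows make up. A row lasts 1/8 s, in which the tool goes at most 62.5 mm and 10.7 degrees, less where a joint would pass 70% of its speed; a pose out of reach is approached as far as the arm can. A call with a gripper value outside its range is refused whole. The fingers move at their own pace and stop on an object; the grip force is fixed at half the most. Time passes only in rows, so rows that repeat a pose let the fingers close. It gives the time, the measured TCP pose, the force and the opening at its end, in the units of the state.
- ctrl.get_obs(): the state, without advancing time (a new reading comes with each control period).
- ctrl.snapshot(name): name is "scene" or "top" or "wrist"; returns the picture (420x560x3 uint8, red, green, blue); there is no depth.
- ctrl.camera_model(name): a dict with "fx", "fy", "cx", "cy" (pixels), "origin" and "orientation" of the camera in the world; the wrist camera has in their place "hand_eye" (4x4, takes a point from camera to tool coordinates, whose origin is the TCP and whose axes are the tool frame's). Camera axes: x right, y down, z forward; pixel columns grow to the right and rows downward; lengths in m; the calibration is good to about 2 mm. The wrist camera is an equidistant fisheye: a pixel r from the principal point sees the ray r / f radians off the axis. A picture is of the moment at which its call begins: read the wrist's pose just before it. camera_model takes no time and is no camera call.
- ctrl.close_job(): hands the job in, once; it reports no verdict.
Trained networks look in the newest picture that a camera, given by its name, has taken for a name from the list of things; names that differ only in an ending like _2 or _b are one class to them, and where a whole thing is asked for, a point or a joint stands for the part that bears it (a point fixed in the world has none). Each returns a list of dicts, best first, with "confidence" (0 to 1); they miss things now and then, are a little off and sometimes report something else, mostly with a low value. They report only what shows in the picture. A call takes as long as a camera call. They do not tell look-alikes from the thing itself.
- ctrl.find_in(camera, name): "extent" ([left, top, width, height] in pixels, round what is visible of it).
The state is a dict: "clock": time; "joint_pos": joint angles; "qvel": joint speeds; "tau": joint torques, N m; "tool_pos": TCP position; "orientation": TCP orientation; "force": force on the tool from outside, world axes, zero at the start; "moment": the same for the moment, N m; "opening": finger opening in m.
Only numpy, scipy, OpenCV 4.12 (cv2) and the standard library are available. Lean on these libraries where they do the work, as an engineer would, in place of code of your own. Each camera call takes 0.05 s, during which the arm holds its last target.

## Working session

There is one attempt and no reset: what is moved stays moved. The work goes in short steps, Python scripts to look and compute and a shell command to move; the robot and the scene stay as the last step left them, time stands still between calls to the robot, and variables do not carry over. Pictures are saved under pics/ and viewed, and the job is handed in when it is done.

```bash
mkdir -p pics; ls; python3 - <<'E'
from plant import ctrl
import cv2,json
print(ctrl.get_obs())
for n in ("scene","top","wrist"):
    im=ctrl.snapshot(n); cv2.imwrite(f"pics/{n}0.png",im[:,:,::-1]); print(n,ctrl.camera_model(n))
E
```

```text
pics
{'clock': 0.0, 'joint_pos': array([-5.94660282e+01,  2.05904273e+01,  6.32938203e-01, -1.84731597e-02,
       -7.01343942e+01, -1.65094976e+01]), 'qvel': array([ 0.02529488,  0.01982763,  0.01208944, -0.00445812,  0.10479945,
       -0.01142576]), 'tau': array([-7.30754782e-04, -5.82714629e+01,  2.93044639e+01,  6.99710861e+00,
        6.94994713e-03, -2.15672098e-04]), 'tool_pos': array([ 0.16345421, -0.6544112 ,  0.22563288]), 'orientation': array([-8.99905368e+01, -9.30304561e-02,  1.04018175e+02]), 'force': array([ 0.21929052, -0.06259065,  0.17100779]), 'moment': array([ 0.03211978,  0.00737167, -0.01047351]), 'opening': 0.08747820109783869}
scene {'fx': 387.8533171026819, 'fy': 387.8533171026819, 'cx': 277.8551970120072, 'cy': 204.669216026155, 'origin': array([ 0.96575404, -0.50197468,  1.16731161]), 'orientation': array([-147.98817622,    0.49064759,   34.16226269])}
top {'fx': 434.64587623354015, 'fy': 434.64587623354015, 'cx': 282.36082136466456, 'cy': 212.54363194541128, 'origin': array([0.35434298, 0.03995666, 1.55071783]), 'orientation': array([-169.92118226,   -0.31501442,  -89.68701127])}
wrist {'fx': 325.19226210127806, 'fy': 325.19226210127806, 'cx': 277.399784532914, 'cy': 210.03815705455716, 'hand_eye': array([[ 9.99999490e-01,  4.59487413e-04, -8.99526747e-04,
        -6.42385803e-04],
       [ 9.91630795e-04, -2.77122652e-01,  9.60834040e-01,
        -1.58310998e-01],
       [ 1.92211910e-04, -9.60834442e-01, -2.77122966e-01,
         7.45319047e-02],
       [ 0.00000000e+00,  0.00000000e+00,  0.00000000e+00,
         1.00000000e+00]])}
```

View pics/scene0.png

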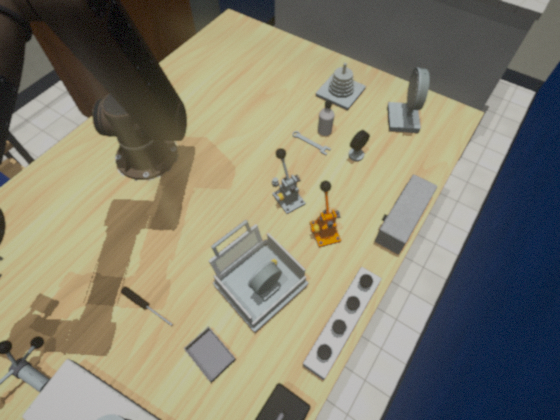

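View pics/top0.png

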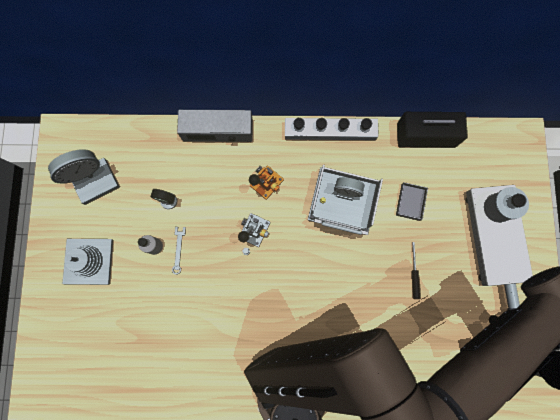

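View pics/wrist0.png

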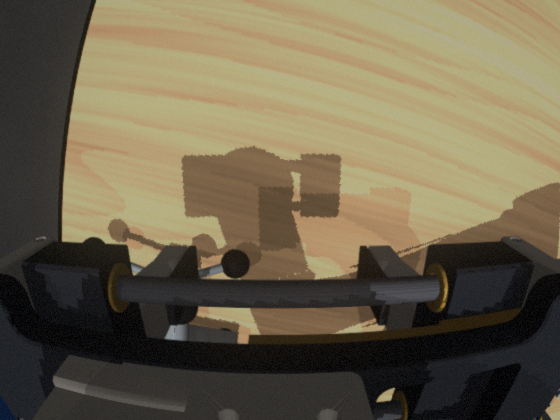

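Scene: steel valve at (288,190), ball (281,154); orange look-alike at (325,230), ball (325,187); cell at (260,275) with the flap bar near (233,237). In the top view they are at (253,230), (266,181) and (345,200).

```bash
python3 - <<'E'
import cv2
a=cv2.imread("pics/scene0.png"); b=cv2.imread("pics/top0.png")
cv2.imwrite("pics/c1.png",cv2.resize(a[130:340,190:370],None,fx=3.3,fy=2.85,interpolation=cv2.INTER_CUBIC)[:600])
cv2.imwrite("pics/c2.png",cv2.resize(b[150:270,230:390],None,fx=5,fy=5,interpolation=cv2.INTER_CUBIC))
E
```

```text
(no output)
```

View pics/c1.png

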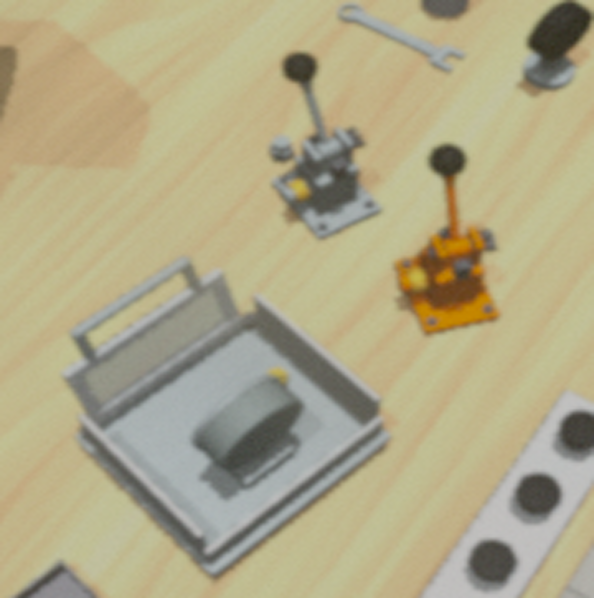

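View pics/c2.png

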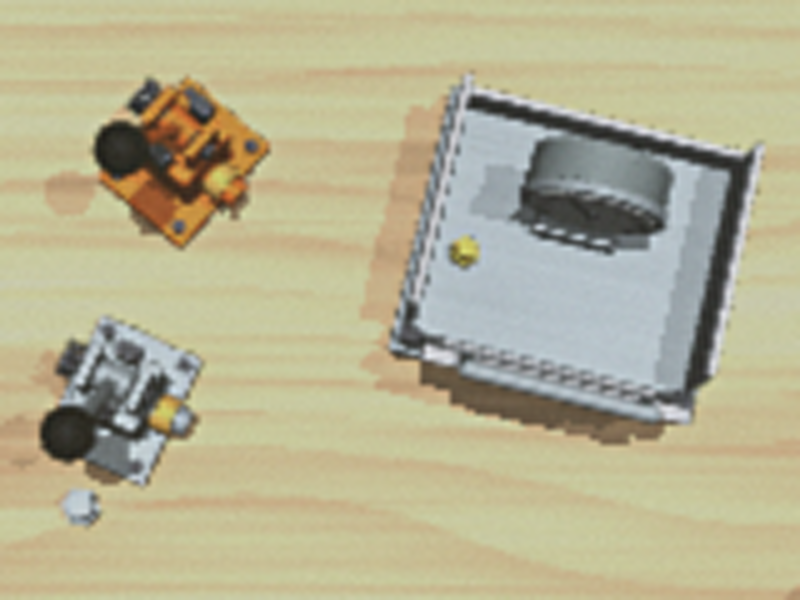

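```bash
cat > h.py <<'E'
import numpy as np, json
from scipy.spatial.transform import Rotation as R
from plant import ctrl
def cam(n):
    m=ctrl.camera_model(n); return m
def ray(n,p,obs=None):
    m=cam(n); u=np.array([(p[0]-m['cx'])/m['fx'],(p[1]-m['cy'])/m['fy']])
    if n=='wrist':
        r=np.hypot(*u); d=np.array([*(u/r*np.sin(r)),np.cos(r)]) if r>1e-9 else np.array([0,0,1.])
        H=m['hand_eye']; T=R.from_euler('xyz',obs['orientation'],degrees=True).as_matrix()
        return np.array(obs['tool_pos'])+T@H[:3,3], T@H[:3,:3]@d
    d=R.from_euler('xyz',m['orientation'],degrees=True).as_matrix()@np.array([*u,1]); return np.array(m['origin']),d/np.linalg.norm(d)
def onz(n,p,z,obs=None):
    o,d=ray(n,p,obs); return o+d*(z-o[2])/d[2]
def tri(rs):
    A=sum(np.eye(3)-np.outer(d,d) for o,d in rs); b=sum((np.eye(3)-np.outer(d,d))@o for o,d in rs)
    x=np.linalg.solve(A,b); return x,[np.linalg.norm(np.cross(x-o,d)) for o,d in rs]
def proj(n,X,obs=None):
    m=cam(n)
    if n=='wrist':
        T=R.from_euler('xyz',obs['orientation'],degrees=True).as_matrix();H=m['hand_eye']
        c=H[:3,:3].T@(T.T@(X-np.array(obs['tool_pos']))-H[:3,3]); r=np.hypot(c[0],c[1]); th=np.arctan2(r,c[2]); u=c[:2]/r*th
    else:
        c=R.from_euler('xyz',m['orientation'],degrees=True).as_matrix().T@(X-m['origin']); u=c[:2]/c[2]
    return np.array([m['cx']+m['fx']*u[0],m['cy']+m['fy']*u[1]])
E
python3 - <<'E'
from h import *
np.set_printoptions(precision=4,suppress=True)
s=lambda p:(190+p[0]/3.3-.3,130+p[1]/2.85-.3)
t=lambda p:(230+p[0]/5-.4,150+p[1]/5-.4)
print('ball',tri([ray('scene',s((300,67))),ray('top',t((68,433)))]))
print('orange ball',tri([ray('scene',s((448,160))),ray('top',t((121,148)))]))
c=[onz('top',t(p),.012) for p in ((107,317),(200,360),(148,485))]
print('valve corners top',c,'centre',(c[0]+c[2])/2, 'len',np.linalg.norm(c[1]-c[0]),np.linalg.norm(c[2]-c[1]))
d=c[1]-c[2]; print('yaw',np.degrees(np.arctan2(d[1],d[0])))
c=[onz('scene',s(p),.012) for p in ((380,210),(322,237),(272,182))]
print('valve scene',c,[np.linalg.norm(c[1]-c[i]) for i in (0,2)])
b1=tri([ray('scene',s((187,263))),ray('top',t((455,362)))]);b2=tri([ray('scene',s((77,335))),ray('top',t((665,415)))])
print('bar',b1,b2,np.linalg.norm(b1[0]-b2[0]))
for z in (.115,):
  c=[onz('top',t(p),z) for p in ((467,78),(760,150),(392,350),(690,420))]
  print('walls',c,np.linalg.norm(c[0]-c[1]),np.linalg.norm(c[0]-c[2]))
  for a,b in ((2,0),(3,1)):
    d=c[b]-c[a];print(np.degrees(np.arctan2(d[1],d[0])))
  d=c[0]-c[1];print(np.degrees(np.arctan2(d[1],d[0]))-90)
E
```

```text
ball (array([0.5188, 0.1561, 0.2043]), [np.float64(0.0009227313630393224), np.float64(0.0009227313630393551)])
orange ball (array([0.7019, 0.1262, 0.2043]), [np.float64(0.0009709719013294245), np.float64(0.0009709719013292229)])
valve corners top [array([0.6255, 0.1457, 0.012 ]), array([0.5946, 0.0785, 0.012 ]), array([0.5047, 0.1144, 0.012 ])] centre [0.5651 0.1301 0.012 ] len 0.07390730843405742 0.09682469760831837
yaw -21.77223536350763
valve scene [array([0.6279, 0.1474, 0.012 ]), array([0.5979, 0.0806, 0.012 ]), array([0.5086, 0.1175, 0.012 ])] [np.float64(0.07323550467113704), np.float64(0.09658140029030449)]
bar (array([ 0.5676, -0.0912,  0.1717]), [np.float64(0.00266175435800257), np.float64(0.002661754358002507)]) (array([ 0.5376, -0.2181,  0.1812]), [np.float64(0.0044240607187104675), np.float64(0.004424060718710421)]) 0.13078114086824846
walls [array([ 0.7751, -0.1048,  0.115 ]), array([ 0.7257, -0.3039,  0.115 ]), array([ 0.5861, -0.0525,  0.115 ]), array([ 0.5402, -0.2508,  0.115 ])] 0.20512956625736925 0.19602557298748777
-15.467997883220724
-15.966816367082222
-13.929612137123598
```

```bash
python3 -m crank '[[[-1,0,-60,0,0],[-1,480,-134,-475,-1.065],[-1,524,-134,-519,-1.065],[-1,524,-134,-519,-1.065],[-1,524,-134,-519,-1.065],[-1,524,-134,-519,-1.065],[-1,524,-134,-519,-1.065],[-1,524,-134,-519,-1.065],[-1,524,-134,-519,-1.065],[-1,524,-134,-519,-1.065],[-1,524,-134,-519,-1.065],[-1,524,-134,-519,-1.065]]]'
```

```text
clock: 1.65
tool_pos: [0.5133, -0.0646, 0.3556]
orientation: [-90.0, 0.0, 165.1]
force: [-0.1, -0.6, -0.4]
opening: 0.0875
```

```bash
python3 -m crank '[[[-1,0,0,0,0],[-1,0,0,0,0]]]'; python3 - <<'E'
from h import *
import cv2
for n in ("scene","top","wrist"):
    o=ctrl.get_obs(); im=ctrl.snapshot(n); cv2.imwrite(f"pics/{n}1.png",im[:,:,::-1])
print(o['tool_pos'],o['orientation'],o['joint_pos'])
json.dump({k:o[k].tolist() for k in('tool_pos','orientation')},open('o1.json','w'))
E
```

```text
clock: 1.9
tool_pos: [0.5126, -0.0664, 0.3548]
orientation: [-90.0, -0.0, 165.1]
force: [-0.3, -1.0, -0.2]
opening: 0.0876
[ 0.51228829 -0.06737283  0.3551858 ] [-8.99935656e+01 -1.09642757e-02  1.64999710e+02] [ 1.42978012e+01  2.01032462e+00 -6.27471626e+00  2.48499404e-04
 -8.17276696e+01 -2.92981265e+01]
```

View pics/wrist1.png

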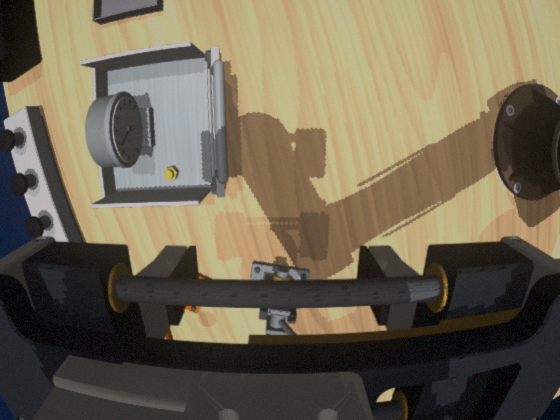

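```bash
python3 - <<'E'
import cv2
a=cv2.imread("pics/wrist1.png")
cv2.imwrite("pics/c3.png",cv2.resize(a[35:215,80:260],None,fx=3.3,fy=3.3,interpolation=cv2.INTER_CUBIC))
E
```

```text
(no output)
```

View pics/c3.png

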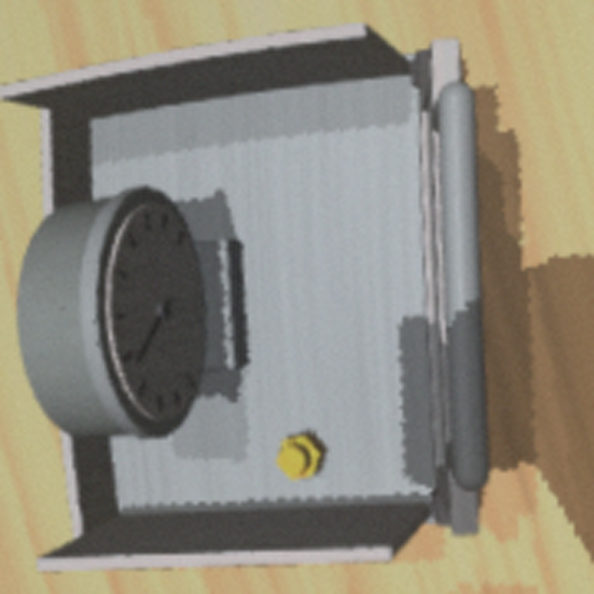

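View pics/scene1.png

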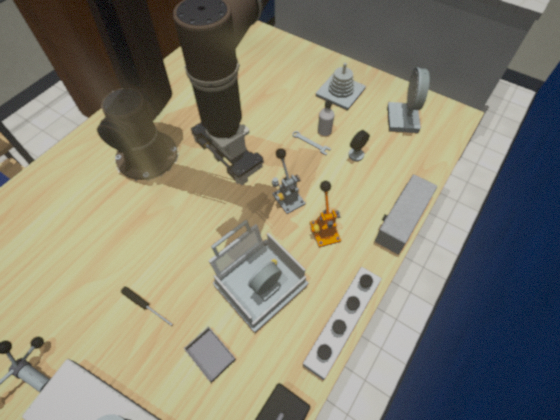

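Wrist crop: bar from c3 (457,88) to (470,484), wall front corners (365,28) and (392,550), dial face centre (155,312); flap slightly ajar. I'll fit the cell pose to these.

```bash
python3 - <<'E'
from h import *
from scipy.optimize import least_squares
np.set_printoptions(precision=4,suppress=True)
o=json.load(open('o1.json'))
w=lambda p:np.array((80+p[0]/3.3-.35,35+p[1]/3.3-.35))
s=lambda p:np.array((190+p[0]/3.3-.3,130+p[1]/2.85-.3))
t=lambda p:np.array((230+p[0]/5-.4,150+p[1]/5-.4))
def bar(q,y): return (-.135*np.sin(q),y,.045+.135*np.cos(q))
def fun(p):
    x,y,a,q,f,g,bk=p; Rz=R.from_euler('z',a).as_matrix(); O=np.array([x,y,0])
    W=lambda c:O+Rz@np.array(c)
    L=[('wrist',bar(q,-.06),w((457,84))),('wrist',bar(q,.06),w((471,488))),
       ('wrist',(f,-.105,.115),w((365,27))),('wrist',(f,.105,.115),w((393,555))),
       ('wrist',(.097,g,.118),w((155,312))),
       ('scene',bar(q,.06),s((187,263))),('scene',bar(q,-.06),s((77,333))),
       ('top',(bk,.105,.115),t((467,78))),('top',(bk,-.105,.115),t((760,150))),
       ('wrist',(bk,-.105,.115),w((3,93))),('wrist',(bk,.105,.115),w((40,565)))]
    return np.concatenate([proj(n,W(c),o)-u for n,c,u in L])
r=least_squares(fun,[.573,-.155,-.26,.15,0.01,0,.2],loss='soft_l1',f_scale=2)
print(r.x,np.degrees(r.x[2]));print(r.fun.reshape(-1,2))
x,y,a,q=r.x[:4]
print('bar',x-.135*np.sin(q)*np.cos(a),y-.135*np.sin(q)*np.sin(a),.045+.135*np.cos(q))
for p in((457,90),(470,482)):print(onz('wrist',w(p),.178,o))
E
```

```text
[ 0.5886 -0.1631 -0.2395  0.2837  0.007   0.0001  0.1695] -13.72379949865092
[[-0.1061  5.0643]
 [ 0.0542 -4.6833]
 [ 0.3516 -1.6465]
 [-0.4886  2.0695]
 [ 0.3005 -0.0199]
 [-0.5491  0.1891]
 [ 0.1025  0.5533]
 [-1.0193 -0.8682]
 [ 0.3984 -0.7427]
 [-0.0881 -2.5484]
 [ 0.4281  1.9338]]
bar 0.5518590923139751 -0.15412317629446345 0.17460207709290265
[ 0.5362 -0.215   0.178 ]
[ 0.5666 -0.0934  0.178 ]
```

```bash
python3 -m crank '[[[-1,-40,40,50,-0.02],[-1,-61,80,73,-0.02],[-1,-61,120,73,-0.02],[-1,-61,120,73,-0.02],[-1,-61,120,73,-0.02]]]'; python3 - <<'E'
from h import *
import cv2
o=ctrl.get_obs(); im=ctrl.snapshot('wrist'); cv2.imwrite("pics/wrist2.png",im[:,:,::-1])
im=ctrl.snapshot('scene'); cv2.imwrite("pics/c4.png",cv2.resize(im[130:340,150:370,::-1],None,fx=2.8,fy=2.8))
print(o['tool_pos'],o['orientation'])
a=np.radians(-13.8)
for y in(-.06,0,.06): print(proj('wrist',np.array([.552-np.sin(a)*y,-.154+np.cos(a)*y,.1746]),o))
E
```

```text
clock: 2.68
tool_pos: [0.5535, -0.1536, 0.2374]
orientation: [-90.0, 0.1, 166.2]
force: [0.7, 0.2, 1.1]
opening: 0.0876
[ 0.55348488 -0.15356257  0.23735336] [-8.99892898e+01  1.38331214e-01  1.66176367e+02]
[280.5254128  140.28589914]
[280.36454712 224.69005609]
[280.12010498 296.7357981 ]
```

View pics/wrist2.png

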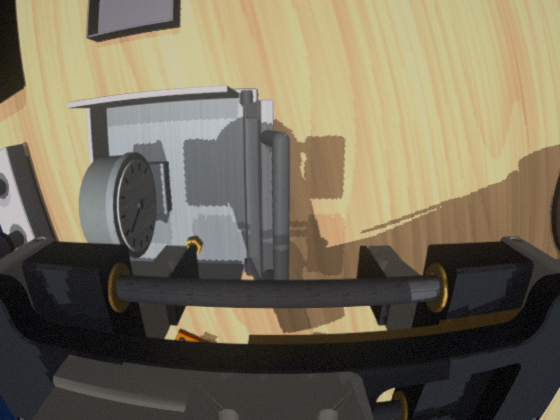

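View pics/c4.png

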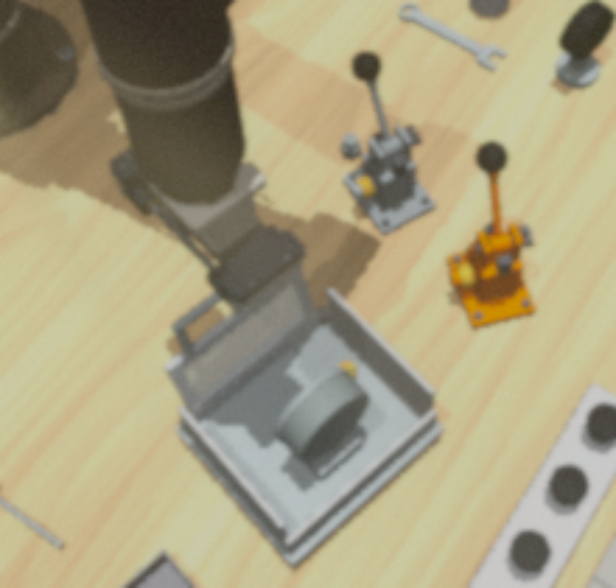

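Bar is at column 281, running parallel to the pads from row 135, as the fit predicts. Going down and gripping.

```bash
python3 -m crank '[[[-1,0,40,0,0],[-1,0,81,0,0],[-1,0,81,0,0],[1,0,81,0,0],[1,0,81,0,0],[1,0,81,0,0],[1,0,81,0,0],[1,0,81,0,0],[1,0,81,0,0],[1,0,81,0,0]]]'
```

```text
clock: 4.03
tool_pos: [0.5529, -0.153, 0.1542]
orientation: [-90.0, -0.0, 166.2]
force: [1.2, -0.5, 0.1]
opening: 0.0228
```

```bash
python3 -m crank '[[[1,0,0,0,0],[1,0,0,0,0]]]'
```

```text
clock: 4.28
tool_pos: [0.5525, -0.1529, 0.1542]
orientation: [-90.0, -0.0, 166.2]
force: [-2.2, 0.9, 1.1]
opening: 0.0109
```

```bash
python3 -m crank '[[[1,8,3,0,0],[1,21,8,0,0],[1,33,14,0,0],[1,44,22,0,0],[1,54,31,0,0],[1,54,31,0,0]]]'
```

```text
clock: 5.03
tool_pos: [0.4977, -0.1394, 0.1221]
orientation: [-90.0, -0.2, 166.2]
force: [-4.6, 4.0, 3.2]
opening: 0.011
```

```bash
python3 -m crank '[[[1,9,10,0,0],[1,18,20,0,0],[1,25,31,0,0],[1,31,43,0,0],[1,36,56,0,0],[1,40,69,0,0],[1,42,82,0,0],[1,43,87,0,0],[1,43,87,0,0]]]'; python3 - <<'E'
from h import *
import cv2
print(ctrl.get_obs()['force'])
im=ctrl.snapshot('wrist'); cv2.imwrite("pics/wrist3.png",im[:,:,::-1])
im=ctrl.snapshot('scene'); cv2.imwrite("pics/c5.png",cv2.resize(im[130:340,150:370,::-1],None,fx=2.8,fy=2.8))
E
```

```text
clock: 6.15
tool_pos: [0.4554, -0.1292, 0.0345]
orientation: [-90.0, -0.4, 166.1]
force: [-4.9, 6.6, -2.0]
opening: 0.0109
[-4.90763817  6.64444568 -1.97954596]
```

View pics/c5.png

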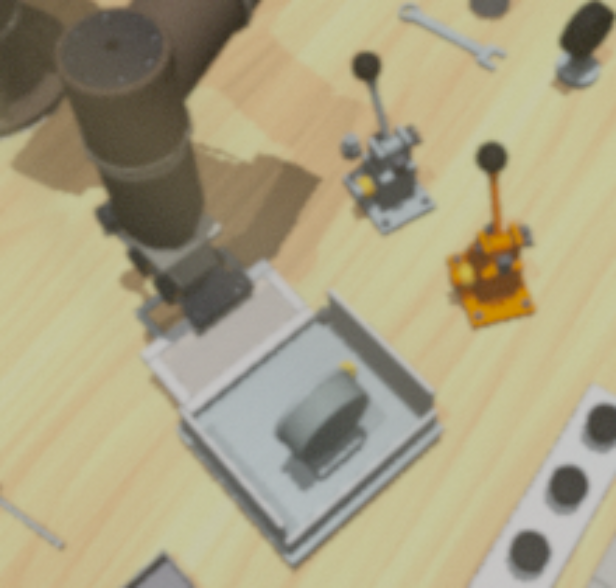

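View pics/wrist3.png

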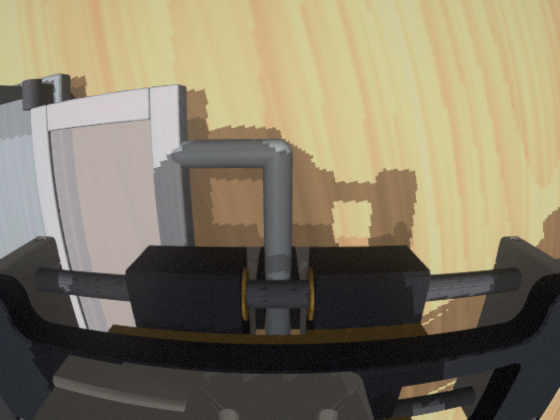

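Flap lies nearly flat, and the bar is still between the pads. Pressing a little lower to feel for the stop.

```bash
python3 -m crank '[[[1,0,4,0,0],[1,0,7,0,0],[1,0,7,0,0]]]'; python3 -m crank '[[[1,0,3,0,0],[1,0,3,0,0]]]'
```

```text
clock: 6.62
tool_pos: [0.4552, -0.1299, 0.0302]
orientation: [-89.9, -0.3, 166.2]
force: [-15.5, 7.2, 34.0]
opening: 0.0109
clock: 6.88
tool_pos: [0.4551, -0.1301, 0.0274]
orientation: [-89.9, -0.3, 166.2]
force: [-17.9, 5.2, 35.8]
opening: 0.0113
```

Stop felt (34 N upward). Swinging back up.

```bash
python3 -m crank '[[[1,-1,-8,0,0],[1,-4,-20,0,0],[1,-11,-39,0,0],[1,-20,-57,0,0],[1,-33,-73,0,0],[1,-47,-87,0,0],[1,-63,-99,0,0],[1,-81,-108,0,0],[1,-101,-114,0,0],[1,-101,-114,0,0]]]'
```

```text
clock: 8.12
tool_pos: [0.5587, -0.1556, 0.1436]
orientation: [-89.9, 0.2, 166.3]
force: [-3.8, -5.0, 20.2]
opening: 0.0112
```

```bash
python3 -m crank '[[[1,-10,-5,0,0],[1,-20,-8,0,0],[1,-28,-9,0,0],[1,-34,-9,0,0],[1,-38,-9,0,0],[1,-38,-9,0,0]]]'
```

```text
clock: 8.88
tool_pos: [0.5851, -0.1622, 0.1476]
orientation: [-89.9, -1.0, 166.1]
force: [-25.8, 8.1, 16.5]
opening: 0.0109
```

```bash
python3 -m crank '[[[1,-3,0,0,0],[1,-3,0,0,0],[1,-3,0,0,0]]]';python3 - <<'E'
from h import *
import cv2
print(ctrl.get_obs()['force'])
im=ctrl.snapshot('wrist'); cv2.imwrite("pics/wrist4.png",im[:,:,::-1])
im=ctrl.snapshot('scene'); cv2.imwrite("pics/c6.png",cv2.resize(im[180:340,190:330,::-1],None,fx=3.7,fy=3.7,interpolation=cv2.INTER_CUBIC))
E
```

```text
clock: 9.25
tool_pos: [0.585, -0.1623, 0.1475]
orientation: [-89.9, -1.2, 166.1]
force: [-35.0, 13.9, 23.4]
opening: 0.0111
[-34.99253417  13.87069419  23.39479697]
```

View pics/c6.png

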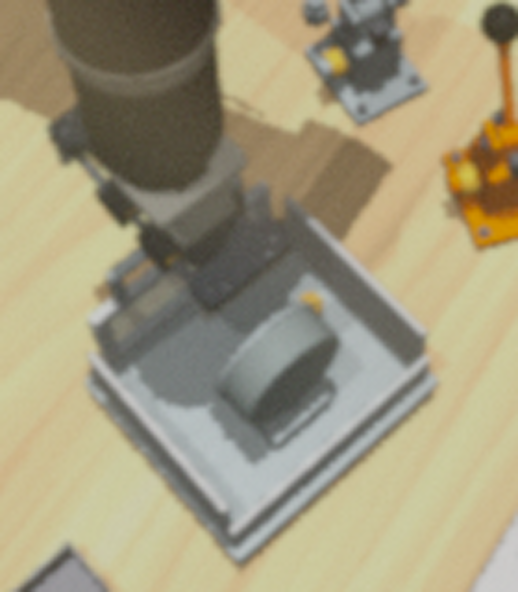

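View pics/wrist4.png

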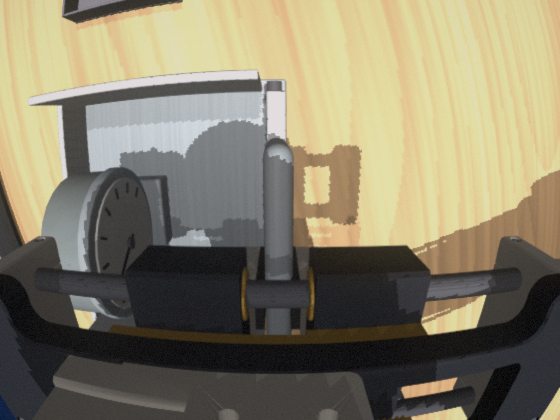

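Flap shut: the bar is right above its panel (column 278), and the push rose to about 37 N without moving it. Opening under that push, then rising.

```bash
python3 -m crank '[[[-1,0,0,0,0],[-1,0,0,0,0],[-1,0,0,0,0],[-1,0,0,0,0],[-1,0,0,0,0],[-1,0,-40,0,0],[-1,0,-100,0,0],[-1,0,-160,0,0],[-1,0,-170,0,0],[-1,0,-170,0,0]]]';python3 - <<'E'
from h import *
import cv2
o=ctrl.get_obs();print(o['force'],o['tool_pos'],o['orientation'],o['joint_pos'])
im=ctrl.snapshot('wrist'); cv2.imwrite("pics/wrist5.png",im[:,:,::-1])
im=ctrl.snapshot('scene'); cv2.imwrite("pics/c7.png",cv2.resize(im[180:340,190:330,::-1],None,fx=3.7,fy=3.7,interpolation=cv2.INTER_CUBIC))
E
```

```text
clock: 10.6
tool_pos: [0.5969, -0.1635, 0.3198]
orientation: [-90.0, 0.1, 166.2]
force: [-0.2, -1.0, -1.0]
opening: 0.0874
[-0.19395849 -0.9932299  -0.99402356] [ 0.59689928 -0.16352102  0.31977891] [-9.00474826e+01  8.97363697e-02  1.66188705e+02] [ 2.72052567e+00  1.27328333e+01  1.82593553e+00 -2.03599504e-02
 -7.89935650e+01 -1.65279140e+01]
```

View pics/c7.png

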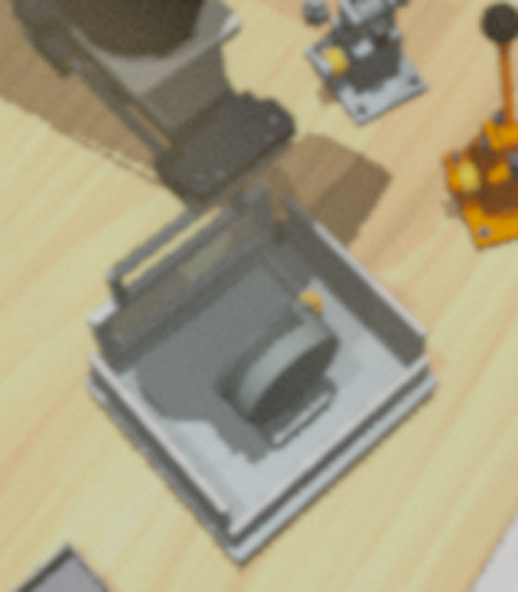

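View pics/wrist5.png

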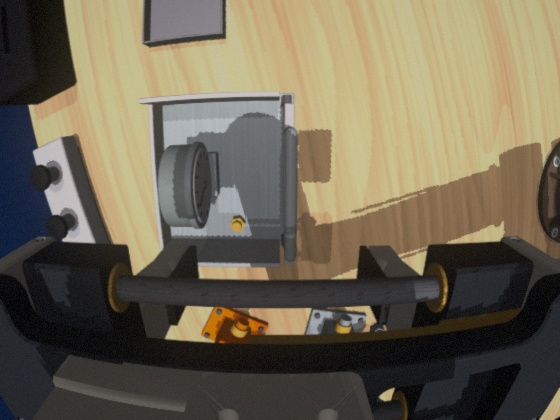

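```bash
python3 - <<'E'
from h import *
o=ctrl.get_obs();a=-.2395
for q in (0,.05,.1):
  for y in(-.06,0.06): print(q,proj('wrist',np.array([.5886,-.1631,0])+R.from_euler('z',a).as_matrix()@np.array([-.135*np.sin(q),y,.045+.135*np.cos(q)]),o))
E
python3 -m crank '[[[-1,15,-30,-50,0.05],[-1,30,-30,-110,0.19],[-1,45,-30,-165,0.19],[-1,60,-30,-220,0.19],[-1,78,-30,-275,0.19],[-1,95,-30,-330,0.19],[-1,110,-30,-390,0.19],[-1,117,-30,-414,0.19],[-1,117,-30,-414,0.19],[-1,117,-30,-414,0.19],[-1,117,-30,-414,0.19]]]';python3 - <<'E'
from h import *
import cv2
o=ctrl.get_obs();print(o['tool_pos'],o['orientation'],o['joint_pos'])
im=ctrl.snapshot('wrist'); cv2.imwrite("pics/wrist6.png",im[:,:,::-1])
json.dump({k:o[k].tolist() for k in('tool_pos','orientation')},open('o6.json','w'))
im=ctrl.snapshot('scene'); cv2.imwrite("pics/scene6.png",im[:,:,::-1])
E
```

```text
0 [285.77625505 134.20519811]
0 [285.17198421 257.13006221]
0.05 [293.23132858 134.22782552]
0.05 [291.93658255 257.02342033]
0.1 [300.6153865  134.25889436]
0.1 [298.64372708 256.76536241]
clock: 12.08
tool_pos: [0.5819, 0.265, 0.3492]
orientation: [-90.0, -0.0, 155.2]
force: [-1.1, 0.1, -0.0]
opening: 0.0873
[0.58194621 0.265046   0.34920681] [-8.99884783e+01 -1.71377141e-03  1.55231408e+02] [ 4.19426222e+01  1.44058093e+01  7.68613720e+00  3.00171454e-03
 -8.32915885e+01 -6.67115650e+01]
```

View pics/wrist6.png

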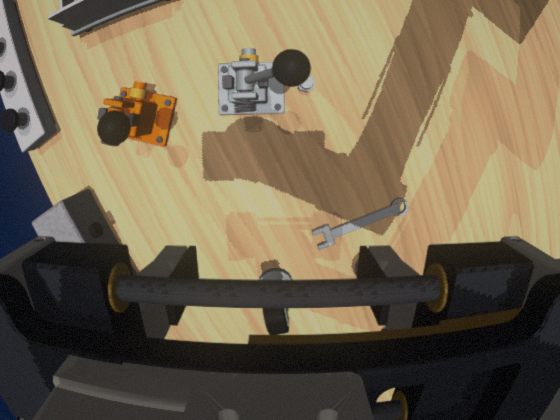

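View pics/scene6.png

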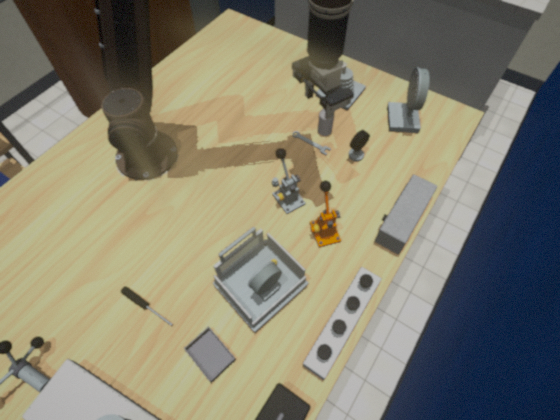

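```bash
python3 - <<'E'
import cv2
a=cv2.imread("pics/wrist5.png");b=cv2.imread("pics/scene6.png");c=cv2.imread("pics/wrist6.png")
cv2.imwrite("pics/c8.png",cv2.resize(a[80:280,130:330],None,fx=3,fy=3,interpolation=cv2.INTER_CUBIC))
cv2.imwrite("pics/c9.png",cv2.resize(b[220:340,200:320],None,fx=5,fy=5,interpolation=cv2.INTER_CUBIC))
cv2.imwrite("pics/c10.png",cv2.resize(c[30:150,190:340],None,fx=5,fy=5,interpolation=cv2.INTER_CUBIC))
E
```

```text
(no output)
```

View pics/c8.png

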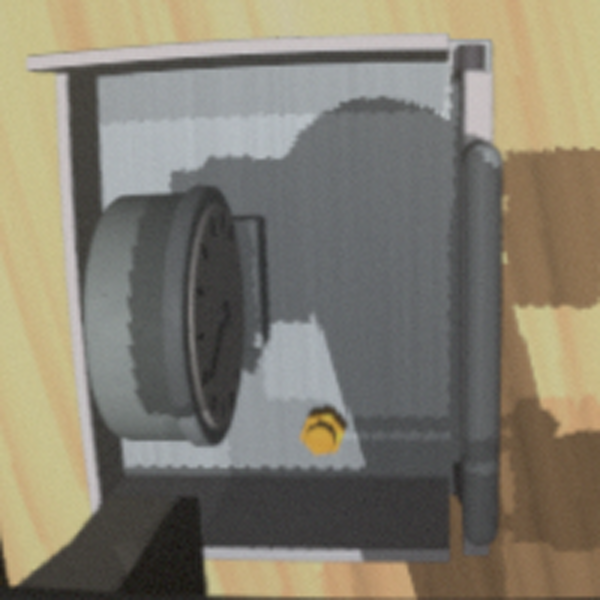

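View pics/c9.png

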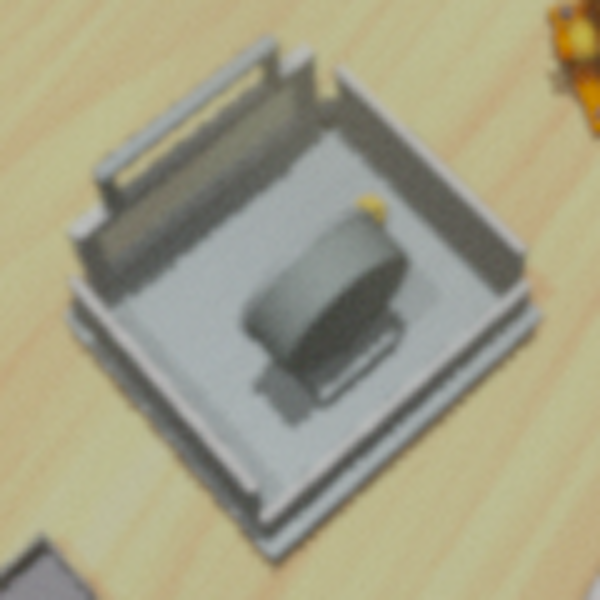

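View pics/c10.png

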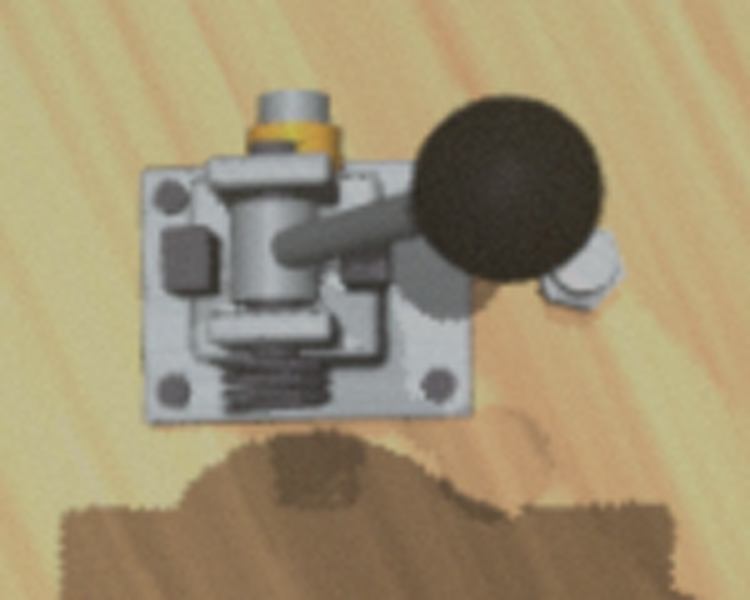

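```bash
python3 - <<'E'
from h import *
from scipy.optimize import least_squares
np.set_printoptions(precision=4,suppress=True)
o1=json.load(open('o1.json'));o6=json.load(open('o6.json'))
o5={'tool_pos':[0.59689928,-0.16352102,0.31977891],'orientation':[-90.0474826,.0897,166.188705]}
w=lambda p:np.array((80+p[0]/3.3-.35,35+p[1]/3.3-.35))
w5=lambda p:np.array((130+p[0]/3-.35,80+p[1]/3-.35))
s=lambda p:np.array((190+p[0]/3.3-.3,130+p[1]/2.85-.3))
s9=lambda p:np.array((200+p[0]/5-.4,220+p[1]/5-.4))
t=lambda p:np.array((230+p[0]/5-.4,150+p[1]/5-.4))
v=lambda p:np.array((190+p[0]/5-.4,30+p[1]/5-.4))
def bar(q,y): return (-.135*np.sin(q),y,.045+.135*np.cos(q))
def fun(p):
    x,y,a,q,f,g,bk,q2=p; Rz=R.from_euler('z',a).as_matrix(); O=np.array([x,y,0])
    W=lambda c:O+Rz@np.array(c)
    L=[('wrist',bar(q,-.063),w((457,84)),o1),('wrist',bar(q,.063),w((471,488)),o1),
       ('wrist',(f,-.105,.115),w((365,27)),o1),('wrist',(f,.105,.115),w((393,555)),o1),
       ('scene',bar(q,.063),s((187,263)),0),('scene',bar(q,-.063),s((77,333)),0),
       ('wrist',bar(q2,-.063),w5((483,145)),o5),('wrist',bar(q2,.063),w5((482,540)),o5),
       ('wrist',(f,-.105,.115),w5((448,38)),o5),('wrist',(f,.105,.115),w5((450,558)),o5),
       ('wrist',(bk,-.105,.115),w5((30,60)),o5),
       ('scene',bar(q2,.063),s9((272,45)),0),('scene',bar(q2,-.063),s9((100,170)),0),
       ('scene',(f,.105,.115),s9((338,68)),0),('scene',(f,-.105,.115),s9((76,282)),0),
       ('scene',(bk,.105,.115),s9((522,250)),0),('scene',(bk,-.105,.115),s9((260,515)),0),
       ('top',(bk,.105,.115),t((467,78)),0),('top',(bk,-.105,.115),t((760,150)),0)]
    return np.concatenate([proj(n,W(c),ob)-u for n,c,u,ob in L])
r=least_squares(fun,[.5886,-.163,-.24,.28,0.01,0,.2,0],loss='soft_l1',f_scale=2)
print(r.x,'q2',r.x[-1]);print(r.fun.reshape(-1,2).T)
print('ball',tri([ray('wrist',v((508,188)),o6),ray('scene',s((300,67))),ray('top',t((68,433)))]))
c=[onz('wrist',v(p),.012,o6) for p in((142,168),(146,424),(471,415))]
print(c,(c[0]+c[2])/2,[np.linalg.norm(c[1]-c[i]) for i in(0,2)])
d=c[1]-c[2];print(np.degrees(np.arctan2(d[1],d[0])))
E
```

```text
Traceback (most recent call last):
  File "h.py", line 19, in proj
    m=cam(n)
  File "h.py", line 5, in cam
    m=ctrl.camera_model(n); return m
ValueError: time passes only in moves, steps and waits
```

```bash
sed -i 's/^def cam(n):/import functools\n@functools.cache\ndef cam(n):/' h.py; cat > fit.py <<'E'
from h import *
from scipy.optimize import least_squares
np.set_printoptions(precision=4,suppress=True)
o1=json.load(open('o1.json'));o6=json.load(open('o6.json'))
o5={'tool_pos':[0.59689928,-0.16352102,0.31977891],'orientation':[-90.0474826,.0897,166.188705]}
w=lambda p:np.array((80+p[0]/3.3-.35,35+p[1]/3.3-.35))
w5=lambda p:np.array((130+p[0]/3-.35,80+p[1]/3-.35))
s=lambda p:np.array((190+p[0]/3.3-.3,130+p[1]/2.85-.3))
s9=lambda p:np.array((200+p[0]/5-.4,220+p[1]/5-.4))
t=lambda p:np.array((230+p[0]/5-.4,150+p[1]/5-.4))
v=lambda p:np.array((190+p[0]/5-.4,30+p[1]/5-.4))
def bar(q,y): return (-.135*np.sin(q),y,.045+.135*np.cos(q))
def fun(p):
    x,y,a,q,f,g,bk,q2=p; Rz=R.from_euler('z',a).as_matrix(); O=np.array([x,y,0])
    W=lambda c:O+Rz@np.array(c)
    L=[('wrist',bar(q,-.063),w((457,84)),o1),('wrist',bar(q,.063),w((471,488)),o1),
       ('wrist',(f,-.105,.115),w((365,27)),o1),('wrist',(f,.105,.115),w((393,555)),o1),
       ('scene',bar(q,.063),s((187,263)),0),('scene',bar(q,-.063),s((77,333)),0),
       ('wrist',bar(q2,-.063),w5((483,145)),o5),('wrist',bar(q2,.063),w5((482,540)),o5),
       ('wrist',(f,-.105,.115),w5((448,38)),o5),('wrist',(f,.105,.115),w5((450,558)),o5),
       ('wrist',(bk,-.105,.115),w5((30,60)),o5),
       ('scene',bar(q2,.063),s9((272,45)),0),('scene',bar(q2,-.063),s9((100,170)),0),
       ('scene',(f,.105,.115),s9((338,68)),0),('scene',(f,-.105,.115),s9((76,282)),0),
       ('scene',(bk,.105,.115),s9((522,250)),0),('scene',(bk,-.105,.115),s9((260,515)),0),
       ('top',(bk,.105,.115),t((467,78)),0),('top',(bk,-.105,.115),t((760,150)),0),
       ('wrist',(.097,g,.118),w((155,312)),o1),('wrist',(.097,g,.118),w5((217,313)),o5)]
    return np.concatenate([proj(n,W(c),ob)-u for n,c,u,ob in L])
r=least_squares(fun,[.5886,-.163,-.24,.28,0.01,0,.2,0],loss='soft_l1',f_scale=2)
print(r.x,'q2',r.x[-1]);print(r.fun.reshape(-1,2).T)
print('ball',tri([ray('wrist',v((508,188)),o6),ray('scene',s((300,67))),ray('top',t((68,433)))]))
c=[onz('wrist',v(p),.012,o6) for p in((142,168),(146,424),(471,415))]
print(c,(c[0]+c[2])/2,[np.linalg.norm(c[1]-c[i]) for i in(0,2)])
d=c[1]-c[2];print(np.degrees(np.arctan2(d[1],d[0])))
E
python3 fit.py
```

```text
[ 0.5881 -0.163  -0.2351  0.2788  0.0077 -0.0008  0.1704  0.0214] q2 0.0213540555044827
[[-0.4597  0.4231 -0.0043 -0.1517  0.1469 -0.727   0.2049 -0.0371 -0.1567
  -0.0156 -0.4662 -0.0237 -0.0948  0.7277 -1.5362  1.2016 -1.7986 -1.2286
   0.2421  0.7004 -0.3844]
 [ 2.0007 -2.2035 -1.6996  1.9603 -0.4364  1.3089  2.3801 -1.1769 -1.5768
   1.8023 -1.0215 -0.3511  1.6701 -0.7458  0.3084 -0.5362 -4.4099 -0.8929
  -1.0229 -0.6253  0.5322]]
ball (array([0.5188, 0.1567, 0.2033]), [np.float64(0.0007261922837128949), np.float64(0.0006749190551928461), np.float64(0.0013321803266384466)])
[array([0.5957, 0.0786, 0.012 ]), array([0.6284, 0.1514, 0.012 ]), array([0.5384, 0.1916, 0.012 ])] [0.5671 0.1351 0.012 ] [np.float64(0.07979635627175811), np.float64(0.09857104082375026)]
-24.065004726286624
```

Ball at rest is at (0.519,0.157,0.203), 202 mm high as stated. Valve yaw is about -24.5°, and the flap fit gives 0.02 rad, so shut within error with the bar where it was while pressed. Candidates in this wrist picture: steel valve ball (292,68) and orange ball (115,128); crop c10 confirms the steel one.

```bash
python3 -m crank '[[[-1,6,20,60,0],[-1,12,60,125,0],[-1,12,90,125,0],[-1,12,90,125,0],[-1,12,90,125,0]]]';python3 - <<'E'
from h import *
import cv2
o=ctrl.get_obs();print(o['tool_pos'],o['orientation'])
im=ctrl.snapshot('wrist'); cv2.imwrite("pics/wrist7.png",im[:,:,::-1])
im=ctrl.snapshot('scene'); cv2.imwrite("pics/c11.png",cv2.resize(im[80:260,220:370,::-1],None,fx=3.3,fy=3.3,interpolation=cv2.INTER_CUBIC))
E
```

```text
clock: 12.8
tool_pos: [0.5198, 0.1581, 0.2609]
orientation: [-90.1, 0.1, 155.3]
force: [-0.4, 0.1, 0.1]
opening: 0.0875
[0.51984964 0.15809728 0.26086732] [-9.00759207e+01  9.32283967e-02  1.55300208e+02]
```

View pics/c11.png

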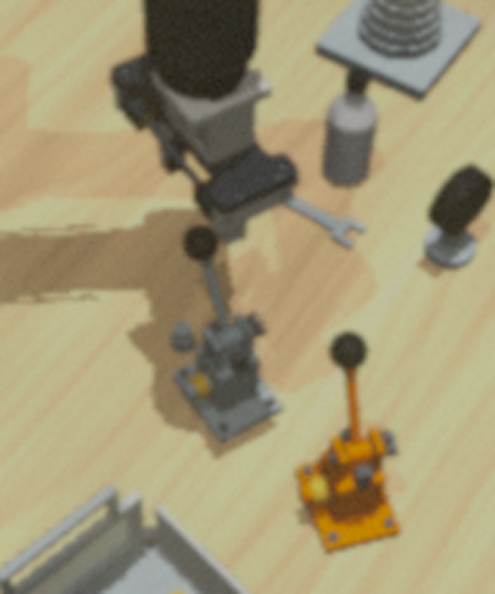

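View pics/wrist7.png

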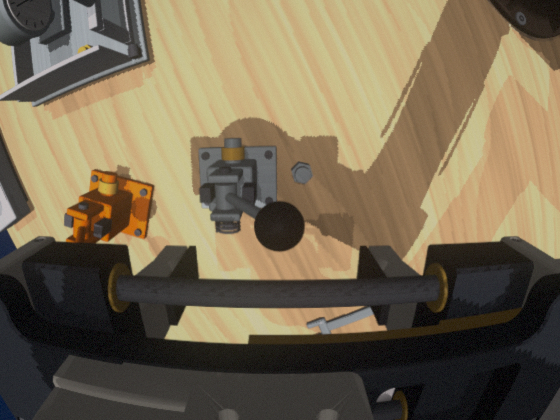

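The ball (279,225) is midway between the open fingers, which also clear the orange valve. Descending and gripping.

```bash
python3 -m crank '[[[-1,0,40,1,0],[-1,0,73,1,0],[-1,0,73,1,0],[1,0,73,1,0],[1,0,73,1,0],[1,0,73,1,0],[1,0,73,1,0],[1,0,73,1,0],[1,0,73,1,0],[1,0,73,1,0]]]'
```

```text
clock: 14.15
tool_pos: [0.5182, 0.1568, 0.1863]
orientation: [-90.0, -0.0, 155.3]
force: [0.3, 0.2, 1.7]
opening: 0.0343
```

```bash
python3 -m crank '[[[1,-10,-5,0,0],[1,-20,-9,0,0],[1,-31,-11,0,0],[1,-42,-13,0,0],[1,-53,-13,0,0],[1,-64,-13,0,0],[1,-75,-11,0,0],[1,-75,-11,0,0]]]'
```

```text
clock: 15.15
tool_pos: [0.5851, 0.125, 0.1969]
orientation: [-89.9, -0.2, 155.3]
force: [-7.2, 0.7, 3.5]
opening: 0.0344
```

```bash
python3 -m crank '[[[1,-10,3,0,0],[1,-20,6,0,0],[1,-30,11,0,0],[1,-30,11,0,0]]]';python3 -m crank '[[[1,-3,1,0,0],[1,-3,1,0,0]]]'
```

```text
clock: 15.65
tool_pos: [0.6119, 0.1124, 0.1854]
orientation: [-89.8, -0.2, 155.3]
force: [-7.7, 1.8, 3.2]
opening: 0.0344
clock: 15.9
tool_pos: [0.6136, 0.1116, 0.1845]
orientation: [-89.8, -0.3, 155.3]
force: [-10.6, 3.4, 5.9]
opening: 0.0345
```

```bash
python3 -m crank '[[[1,-3,1,0,0],[1,-3,1,0,0]]]';python3 -m crank '[[[1,-3,1,0,0],[1,-3,1,0,0]]]'
```

```text
clock: 16.15
tool_pos: [0.6143, 0.1113, 0.1841]
orientation: [-89.8, -0.5, 155.3]
force: [-22.1, 8.6, 15.5]
opening: 0.0347
clock: 16.4
tool_pos: [0.6149, 0.111, 0.1838]
orientation: [-89.8, -0.6, 155.3]
force: [-33.9, 13.7, 26.0]
opening: 0.0347
```

Stop reached: force rises to 34 N with under 1 mm of motion. Easing slightly and checking.

```bash
python3 -m crank '[[[1,2,-1,0,0],[1,2,-1,0,0],[1,2,-1,0,0]]]';python3 - <<'E'
from h import *
import cv2
o=ctrl.get_obs();print(o['tool_pos'],o['force'],o['opening'])
for n in('scene','wrist','top'):
    im=ctrl.snapshot(n); cv2.imwrite(f"pics/{n}9.png",im[:,:,::-1])
    if n=='scene': cv2.imwrite("pics/c12.png",cv2.resize(im[130:340,190:370,::-1],None,fx=2.8,fy=2.8,interpolation=cv2.INTER_CUBIC))
E
```

```text
clock: 16.77
tool_pos: [0.6144, 0.1112, 0.1841]
orientation: [-89.8, -0.5, 155.3]
force: [-24.8, 10.1, 17.4]
opening: 0.0349
[0.61443917 0.11118455 0.18408297] [-24.765963    10.11098599  17.40711994] 0.03486322115032787
```

View pics/c12.png

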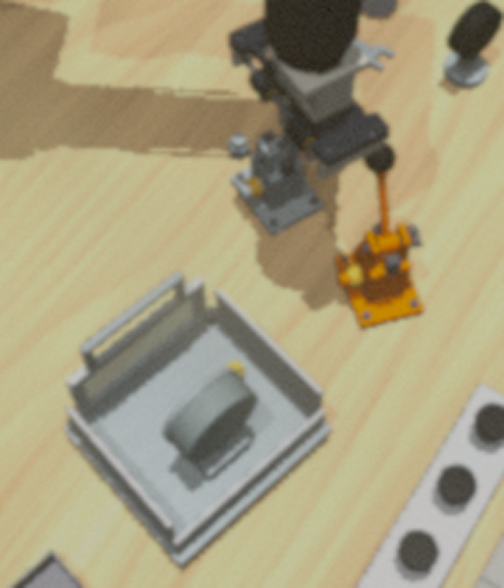

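View pics/wrist9.png

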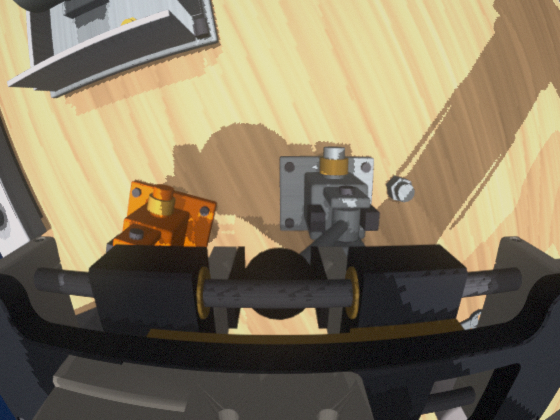

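View pics/top9.png

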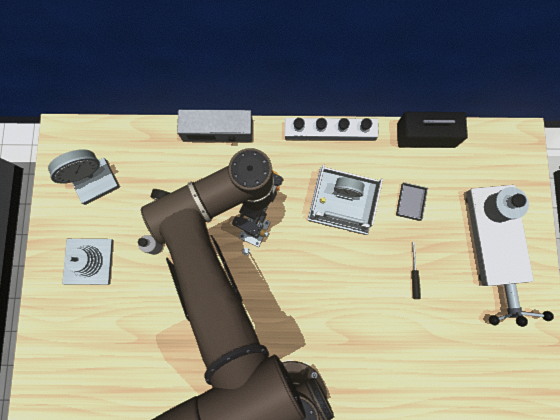

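The ball (278,284) is held between the fingers with the lever leaning to the stop side. The orange lever is untouched, the flap is still up, and the bystanders are where they were. Handing in.

```bash
python3 - <<'E'
from plant import ctrl
print(ctrl.close_job())
E
```

```text
the job is handed in; nothing more can be done
None
```

I proved the guard first, then swung the steel valve's lever to its stop. I handed the job in at about 17 s with the fingers still holding the ball; no verdict is reported.

- **Guard down:** I gripped the flap bar and pulled it down until it met its stop, at about 34 N upward.
- **Guard shut:** I swung the flap back up until it met its stop. The push rose to about 37 N with no further movement. After release the bar was where it had been while pressed.
- **Lever:** I gripped the steel valve's ball and swung it about 105 mm to the stop, where the force rose to about 34 N sideways with under 1 mm of motion. I eased it slightly and it holds there with about 27 N of push; the finger opening reads 34.9 mm on the 36 mm ball.
- **Last pictures:** The flap is up, the orange look-alike is untouched, and the bystanders I can see are where they were. In the top view the arm partly hides the area left of the valve, so the spanner and digital gauge are not fully visible there.
- **Disagreement:** The camera fit put the shut flap at 0.02 rad rather than exactly 0. I take that as calibration error, because the stop was clearly felt.
- **Slip:** The bar slid about 7 to 14 mm in the grip during the swing, with no effect on the result.

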